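# Close up an analyser's service cover and hold it on its gasket

### The arm

A 7-joint arm with a two-finger parallel gripper is mounted at the origin on the work surface. World frame = base frame: x ahead of the robot, y to its left, z up, the work surface at z = 0. Lengths are in m, angles in rad, forces in N, time in s.
With the tool pointing down it reaches from about 0.425 to 0.875 m from the base axis. Payload 9.9 kg.
Tool frame: the origin (TCP) lies on the centre line of the jaws, within the pads' length; the fingertips stand 19 mm ahead of it and the grasp point (between the pads) is the TCP; z points along the fingers, y is the line along which they close (so a half turn about z gives the same grasp; the last joint's range is limited). The gripper opens to 85 mm and grips with 20 to 120 N. Pads are 22 mm wide; open, the fingers measure 114 mm over their backs; the gripper's body (76 mm by 85 mm) begins 54 mm behind the grasp point. The pads swing forward as they close: fully open they stand 13 mm farther back than shut.
Start: joints at [1.179, 0.576, 0.025, 1.437, -0.015, 1.129, -0.057], TCP at [0.205, -0.643, 0.25] pointing down, gripper open.
Joint ranges: [-2.76, 2.76], [-0.34, 2.15], [-1.52, 1.57], [0.19, 2.46], [-1.09, 4.23], [0.17, 1.99], [-2.82, 2.82]. Speed limits (rad/s): [2.22, 2.22, 3.01, 3.01, 3.14, 3.14, 3.14].

### API

Orientations are given as a rotation vector (axis times angle).
In Python, from bench import read_state, capture, order, search_frame gives the robot as it stands.
- The arm moves only by the shell command python3 -m crank 'ROWS'. ROWS is JSON, one flat list of numbers, 7 for each row, row after row: the shift along the tool's x, y, z in cm, then the turn, a rotation vector about the tool's x, y, z in rad, then the closure in counts, from 0 (fully open) to 255 (shut). A call has 1 to 10 rows; each row shifts and turns the commanded pose from where the row before left it, along the tool's axes as they then stand; what a row does not reach is not made up. A row lasts 1/10 s, in which the tool goes at most 50 mm and 8.59 degrees, less where a joint would pass 70% of its speed; a pose out of reach is approached as far as the arm can. A call with a gripper value outside its range is refused whole. The fingers move at their own pace and stop on an object; the grip force is fixed at half the most. Time passes only in rows, so rows that do not move let the fingers close. It gives the time, the measured TCP pose, the force, the opening and the grip force at its end, in the units of the state.
- read_state(): the state, without advancing time (a new reading comes with each control period).
- capture(name): name is "scene" or "top" or "wrist"; returns a dict with "frame" (480x640x3 uint8, blue, green, red), "mtx" (3x3 intrinsics, pixels), "eye" and "orientation" of the camera in the world; the wrist camera has in their place "T_tool_cam" (4x4, takes a point from camera to tool coordinates, whose origin is the TCP and whose axes are the flange's). Camera axes: x right, y up, looking along -z (the intrinsics and any distortion apply to the point x, -y, -z); pixel columns grow to the right and rows downward; lengths in m; the calibration is good to about 2 mm. A picture is of the moment at which its call begins: read the wrist's pose just before it. There is no depth.
- order.hand_in(): hands the job in; it is judged then, once.
Trained networks look in the newest picture that a camera, given by its name, has taken for a name from the list of things; names that differ only in an ending like _2 or _b are one class to them, and where a whole thing is asked for, a point or a joint stands for the part that bears it (a point fixed in the world has none). Each returns a list of dicts, best first, with "conf" (0 to 1); they miss things now and then, are a little off and sometimes report something else, mostly with a low value. They report only what shows in the picture. A call takes as long as a camera call.
- search_frame(camera, name): "at" ([column, row] in pixels, amid what is visible of it).
The state is a dict: "t": time; "joints": joint angles; "qvel": joint speeds; "joint_torque": joint torques, N m; "eef_pos": TCP position; "tool_rot": TCP orientation; "contact_force": force on the tool from outside, world axes, zero at the start; "wrist_torque": the same for the moment, N m; "grip_width": finger opening in m; "finger_force": force on a finger pad.
Only numpy, scipy, OpenCV 4.12 (cv2) and the standard library are available. Lean on these libraries where they do the work, as an engineer would, in place of code of your own. Each camera call takes 0.05 s, during which the arm holds its last target. There are 200 camera calls.

### The job

Close up the service cover of the bench analyser so that its freshly glued gasket can set: first swing the steel hook round until its tip is fully home in the catch, then turn the quarter-turn fastener clockwise until its slot lines up with the two index lines on the cover. Finally press the cover down flush against the frame by its round rubber pad with a firm but not violent push (about 20 N is plenty), and finish while still holding it pressed there; leave the bottle, flask and small bowl where they stand.

Things in the scene. Friction and masses are not known exactly. Their poses are not given: they have to be found in the camera images.
- analyser: white low bench analyser, 300 x 420 mm (its x, y) and 120 mm high, fixed to the bench; origin at the centre of its underside, z up. Its yaw gives the direction of everything on it. A white cover of 170 x 190 mm, centred at x 0, y -30 mm, lies on top, with a tongue that reaches to y = +105 mm under the hook; the top of the frame is at 120 mm
- cover (a joint): how far the cover is pressed down, m: 0 = riding 8 mm proud of the frame on its springy gasket, 0.008 = flush on the frame (hard stop). It moves straight down only, springs back when let go, starts to move at about 2 N and is flush at about 10 N. The cover is 10 mm thick, its top at 138 mm above the bench when proud
- pad_top (a point): centre of the flat top face of the round black rubber pad on the cover, where to press: the pad is 52 mm across and 5 mm thick, at the analyser's x 0, y 0, and moves with the cover; its top is 143 mm above the bench when the cover is proud
- fastener (a joint): angle that the fastener still has to turn clockwise (seen from above), rad: 0 = its slot in line with the two index lines; positive = still to be turned clockwise; it can be overturned to -0.35. Stiff (0.06 N m) and stays where it is left. It is carried by the cover, at the analyser's x 0, y -82 mm
- wing (a point): steel quarter-turn fastener: a disc of 48 mm across and 6 mm high with an upright wing 40 mm long, 12 mm thick and 30 mm tall on it, the dark slot running along the wing's top edge. The point is on the turning axis, 20 mm above the disc's top and 10 mm below the wing's top (164 mm above the bench); its x axis runs along the wing and slot, z up. The dark index lines on the cover run along the analyser's x axis, on both sides of the disc
- hook (a joint): swing of the hook about its upright pivot, rad: 0 = closed, tip home in the catch (hard stop); positive = swung open, counter-clockwise seen from above. Light friction (0.04 N m), stays where it is left
- hook_post (a point): upright round steel post on the hook, 12 mm in diameter, standing 30 mm above the hook's flat bar, 60 mm from the pivot axis; the point lies on the post's axis 20 mm above the bar's top surface and 10 mm below the post's top, 166 mm above the bench. Its x axis points along the bar from pivot to tip. The bar is 122 mm long, 12 mm wide and closes over the cover's tongue
- hook_pivot (a point): point on the hook's pivot axis at the height of hook_post, at the analyser's x -50, y +85 mm. When closed the bar points along the analyser's +x into the catch, a dark steel block 24 x 34 mm centred 110 mm from the pivot, its top 32 mm above the frame, its slot open to the analyser's +y
- amber_bottle: bystander: loose amber glass bottle, 52 mm in diameter, 110 mm high; origin at the centre of its underside
- flask: bystander: loose conical glass flask, 80 mm in diameter, 122 mm high; origin at the centre of its underside
- dish: bystander: loose small wooden bowl, 90 mm in diameter, 22 mm high; origin at the centre of its underside

How it is judged:
On the way, in this order (a step that is already met when the one before it is completed fails the run):
1. the hook is swung fully home in its catch (value of joint hook below 0.1 rad), for 0.2 s.
2. the fastener's slot is in line with the index lines (value of joint fastener between -0.14 and 0.14 rad and value of joint hook below 0.1 rad), for 0.2 s.
At the end, for the whole second after the job is handed in: The hook is closed to within 0.1 rad, the fastener's slot within 0.14 rad (8 degrees) of the index lines, and the cover is held down within 1.8 mm of flush by the gripper's fingers pushing on it with more than 5 N, not by way of the fastener, through the last second (all of step 2 and value of joint cover above 0.0062 m and contact force between the fingers and cover above 5 N and contact force between the fingers and fastener below 1 N); the arm keeps its last pose, push and grip.
It fails at once if the cover (other than by its fastener) is pushed with more than 70 N (contact force between the fingers and cover above 70 N and contact force between the fingers and fastener below 1 N).
It fails at once if the bottle, flask or bowl is moved more than 30 mm or tipped (distance of any of amber_bottle, flask, dish from where it was at the start of the episode above 0.03 m or angle between any of amber_bottle, flask, dish's own z axis and vertical above 0.4 rad).
It also fails if it takes over 51 s, if anything falls off the work surface, if the arm or the gripper's body presses on something with over 40 N, if the wrist force passes 120 N, or if a joint passes its speed limit or range.

## Working session

There is one attempt and no reset: what is moved stays moved. The work goes in short steps, Python scripts to look and compute and a shell command to move; the robot and the scene stay as the last step left them, time stands still between calls to the robot, and variables do not carry over. Pictures are saved under pics/ and viewed, at most 10 in all, crops included, and the job is handed in when it is done.

```bash
mkdir -p pics; ls; cat > h.py <<'E'
import numpy as np,cv2
from scipy.spatial.transform import Rotation as R
from bench import read_state,capture,order,search_frame
def cam(name):
    s=read_state(); c=capture(name)
    if 'T_tool_cam' in c:
        T=np.eye(4);T[:3,:3]=R.from_rotvec(s['tool_rot']).as_matrix();T[:3,3]=s['eef_pos']
        T=T@np.array(c['T_tool_cam']); c['eye']=T[:3,3]; c['M']=T[:3,:3]
    else:
        o=np.array(c['orientation'],float)
        c['M']=o if o.shape==(3,3) else (R.from_rotvec(o).as_matrix() if o.size==3 else R.from_quat(o).as_matrix())
    return c
def ray(c,px):
    K=np.array(c['mtx']); x,y,_=np.linalg.inv(K)@[px[0],px[1],1]
    return np.array(c['eye']),c['M']@np.array([x,-y,-1])
def at_z(c,px,z):
    e,d=ray(c,px); return e+d*(z-e[2])/d[2]
def proj(c,p):
    q=c['M'].T@(np.array(p)-c['eye']); u=np.array(c['mtx'])@[q[0]/-q[2],-q[1]/-q[2],1]; return u[:2]
E
python3 - <<'E'
from h import *
np.set_printoptions(precision=4,suppress=True)
print(read_state())
ims=[]
for n in ['scene','top']:
    c=cam(n); cv2.imwrite(f'pics/{n}0.png',c['frame']); print(n,c['mtx'],c['eye'],c['orientation'],[k for k in c])
    for t,z in [('analyser',.12),('wing',.164),('pad_top',.143),('hook_post',.166),('hook',.136),('fastener',.15),('amber_bottle',.055),('flask',.06),('dish',.011)]:
        for d in search_frame(n,t)[:2]: print(t,d['conf'],np.round(d['at']),at_z(c,d['at'],z))
E
```

```text
pics
{'t': 0.0, 'joints': array([ 1.1792,  0.5766,  0.0248,  1.4379, -0.015 ,  1.129 , -0.0565]), 'qvel': array([-0.    ,  0.0009, -0.0012, -0.0003,  0.0006,  0.0001, -0.0011]), 'joint_torque': array([ -0.0007, -76.5766,   2.2498, -28.5976,   0.0151,   0.0126,
        -0.    ]), 'eef_pos': array([ 0.2044, -0.6428,  0.2494]), 'tool_rot': array([-3.1028, -0.4814,  0.0005]), 'contact_force': array([ 0.209 ,  0.047 , -1.0026]), 'wrist_torque': array([ 0.0112, -0.0166, -0.0194]), 'finger_force': 0.0, 'grip_width': 0.08509985911374869}
scene [[458.5686   0.     318.204 ]
 [  0.     458.5686 240.4316]
 [  0.       0.       1.    ]] [0.8293 0.4792 1.0646] [0.1997 0.651  2.4355] ['frame', 'mtx', 'eye', 'orientation', 'M']
analyser 0.91 [295. 285.] [0.628  0.1008 0.12  ]
wing 0.87 [288. 232.] [ 0.5743 -0.0017  0.164 ]
pad_top 0.56 [300. 254.] [0.58   0.0515 0.143 ]
hook_post 0.9 [337. 308.] [0.5975 0.2134 0.166 ]
hook 0.78 [337. 310.] [0.5918 0.2075 0.136 ]
fastener 0.85 [285. 234.] [ 0.5793 -0.0091  0.15  ]
flask 0.97 [334. 403.] [0.7039 0.3464 0.06  ]
dish 0.71 [410. 377.] [0.5244 0.3965 0.0
[... 170 characters left out ...]
0.1409 -0.1585 -1.5456] ['frame', 'mtx', 'eye', 'orientation', 'M']
analyser 0.95 [301. 211.] [0.5773 0.0681 0.12  ]
wing 0.55 [342. 212.] [ 0.5665 -0.0175  0.164 ]
wing 0.47 [318. 204.] [0.5807 0.0319 0.164 ]
pad_top 0.89 [316. 205.] [0.5849 0.0351 0.143 ]
pad_top 0.68 [241. 201.] [0.589  0.1969 0.143 ]
hook_post 0.74 [238. 202.] [0.5823 0.1987 0.166 ]
hook 0.68 [237. 199.] [0.5965 0.2055 0.136 ]
fastener 0.92 [339. 214.] [ 0.5643 -0.013   0.15  ]
fastener 0.16 [239. 200.] [0.5908 0.2004 0.15  ]
amber_bottle 0.66 [416. 261.] [ 0.4814 -0.1935  0.055 ]
amber_bottle 0.2 [235. 200.] [0.6139 0.2244 0.055 ]
flask 0.81 [192. 173.] [0.6769 0.3269 0.06  ]
dish 0.74 [161. 237.] [0.5317 0.4006 0.011 ]
```

```bash
python3 -c "
import cv2
a=cv2.imread('pics/scene0.png')[150:450,180:480];b=cv2.imread('pics/top0.png')[100:350,120:440]
cv2.imwrite('pics/s1.png',cv2.resize(a,(600,600),interpolation=2));cv2.imwrite('pics/t1.png',cv2.resize(b,(768,600),interpolation=2))"
```

```text
(no output)
```

View pics/s1.png

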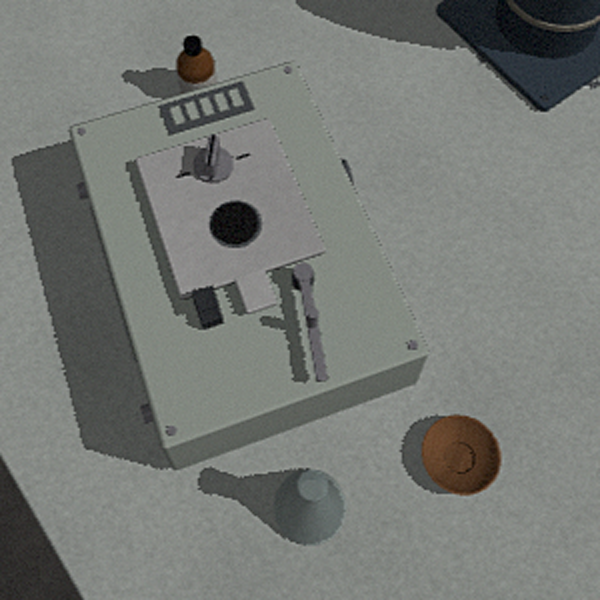

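View pics/t1.png

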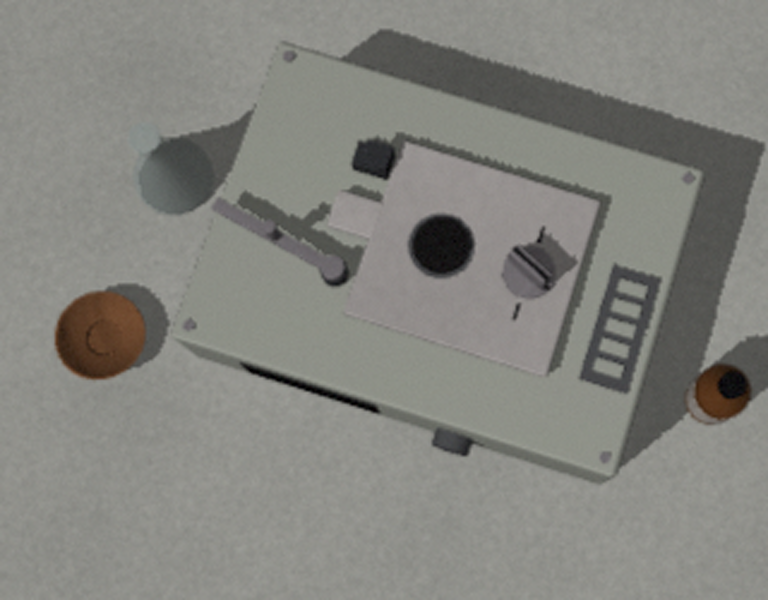

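The scene shows the analyser yawed about -15°, with the pad at top-crop (441,245). The wing is at (530,266), the hook pivot at (333,268) and the hook tip at (217,205). The bottle, flask and bowl are all clear of it. Next I fit the pose from these points.

```bash
python3 - <<'E'
from h import *
from scipy.optimize import least_squares
np.set_printoptions(precision=4,suppress=True)
t=cam('top');s=cam('scene')
T=lambda u,v:(u/2.4+120-.3,v/2.4+100-.3); S=lambda u,v:(u/2+180-.25,v/2+150-.25)
cor=[(.15,.21,.12),(.15,-.21,.12),(-.15,-.21,.12),(-.15,.21,.12)]
obs=[(t,T(*p),m) for p,m in zip([(283,42),(702,172),(612,474),(178,333)],cor)]
obs+=[(s,S(*p),m) for p,m in zip([(172,445),(72,128),(297,63),(427,353)],cor)]
obs+=[(t,T(441,245),(0,0,.143)),(s,S(236,223),(0,0,.143))]
obs+=[(t,T(333,268),(-.05,.085,.142)),(s,S(304,272),(-.05,.085,.142))]
def W(q,m): return np.array([q[0]+np.cos(q[2])*m[0]-np.sin(q[2])*m[1],q[1]+np.sin(q[2])*m[0]+np.cos(q[2])*m[1],m[2]])
f=lambda q:np.concatenate([proj(c,W(q,m))-p for c,p,m in obs])
r=least_squares(f,[.58,.04,-.26],loss='soft_l1');print(r.x,np.degrees(r.x[2]));print(r.fun.reshape(-1,2))
q=r.x
for n,m in dict(pad=(0,0,.143),wing=(0,-.082,.164),pivot=(-.05,.085,.166),closedpost=(.01,.085,.166)).items(): print(n,W(q,m))
pv=W(q,(-.05,.085,.166))
for c,p,n in [(t,T(217,205),'tip'),(t,T(270,222),'post~'),(s,S(321,379),'tip'),(s,S(312,318),'post')]:
    w=at_z(c,p,.136 if n=='tip' else .156); d=w-pv; print(n,w,np.hypot(*d[:2]),'hook ang',np.arctan2(d[1],d[0])-q[2])
a=at_z(t,T(513,248),.174);b=at_z(t,T(548,285),.174);print('wing',a,b,np.linalg.norm(a-b),np.arctan2(*(b-a)[1::-1]), 'rel',np.arctan2(*(b-a)[1::-1])-q[2])
a=at_z(s,S(207,178),.174)
E
```

```text
[ 0.5919  0.0632 -0.2945] -16.873149495183892
[[-1.4331 -2.3298]
 [ 2.4566 -0.9119]
 [ 1.0716  2.5215]
 [-5.0163  0.5118]
 [-4.9995  1.3551]
 [-1.2967 -2.5117]
 [ 0.4242 -2.9304]
 [ 2.5362  0.0378]
 [-0.0571 -0.3402]
 [ 0.4195 -1.1762]
 [-0.302  -0.2412]
 [ 0.1571  0.2016]]
pad [0.5919 0.0632 0.143 ]
wing [ 0.5681 -0.0152  0.164 ]
pivot [0.5688 0.1591 0.166 ]
closedpost [0.6262 0.1417 0.166 ]
tip [0.6257 0.2659 0.136 ] 0.1210618480741705 hook ang 1.3754290783597949
post~ [0.6053 0.214  0.156 ] 0.06596600903707385 hook ang 1.2778029646660913
tip [0.6258 0.2635 0.136 ] 0.11900884178457354 hook ang 1.3652511749147063
post [0.5977 0.2104 0.156 ] 0.05894412811718993 hook ang 1.3520056438178019
wing [ 0.5817 -0.      0.174 ] [ 0.5495 -0.0306  0.174 ] 0.04437603072828216 -2.381556879562055 rel -2.087064865689877
```

```bash
cat >> h.py <<'E'
def plan(wps,pos=None,yaw=None):
    """wps: list of (x,y,z,yaw_of_tool_y deg,n); prints tool-frame row shifts (cm) and turn (rad about z)"""
    s=read_state(); M=R.from_rotvec(s['tool_rot']).as_matrix()
    p=np.array(s['eef_pos'] if pos is None else pos); y=np.arctan2(M[1,1],M[0,1]) if yaw is None else np.radians(yaw)
    print('now',p.round(4),'yawy',np.degrees(y).round(1),'tilt',M[:,2].round(3),'q',s['joints'].round(2),'F',s['contact_force'].round(1),'w',s['grip_width'],'t',s['t'])
    for w in wps:
        n=w[4]; ty=np.radians(w[3]); dy=(ty-y+np.pi)%(2*np.pi)-np.pi; st=(np.array(w[:3])-p)/n
        for i in range(n):
            a=y; ey=np.array([np.cos(a),np.sin(a)]); ex=np.array([-np.sin(a),np.cos(a)])  # x = y rotated +90 (z down)
            print(np.round([100*st[:2]@ex,100*st[:2]@ey,-100*st[2]],2).tolist(),'rz',round(-dy/n,3)); y+=dy/n
        p=np.array(w[:3])
E
python3 - <<'E'
from h import *
c=capture('wrist');print(np.round(c['T_tool_cam'],3),np.round(c['mtx'],0))
plan([(.57,.06,.36,-28,18)])
E
```

```text
[[-0.     0.957  0.288  0.074]
 [ 1.     0.    -0.    -0.   ]
 [-0.001  0.288 -0.957 -0.123]
 [ 0.     0.     0.     1.   ]] [[356.   0. 318.]
 [  0. 356. 244.]
 [  0.   0.   1.]]
now [ 0.2045 -0.6433  0.2503] yawy -72.4 tilt [ 0. -0. -1.] q [ 1.18  0.58  0.02  1.44 -0.02  1.13 -0.06] F [-0.4  0.6 -0.5] w 0.0856048054699242 t 1.15
[3.12, -3.11, -0.61] rz -0.043
[3.25, -2.97, -0.61] rz -0.043
[3.37, -2.83, -0.61] rz -0.043
[3.49, -2.68, -0.61] rz -0.043
[3.6, -2.53, -0.61] rz -0.043
[3.71, -2.37, -0.61] rz -0.043
[3.81, -2.21, -0.61] rz -0.043
[3.9, -2.04, -0.61] rz -0.043
[3.98, -1.87, -0.61] rz -0.043
[4.06, -1.7, -0.61] rz -0.043
[4.13, -1.52, -0.61] rz -0.043
[4.19, -1.35, -0.61] rz -0.043
[4.25, -1.16, -0.61] rz -0.043
[4.29, -0.98, -0.61] rz -0.043
[4.33, -0.79, -0.61] rz -0.043
[4.36, -0.61, -0.61] rz -0.043
[4.38, -0.42, -0.61] rz -0.043
[4.4, -0.23, -0.61] rz -0.043
```

```bash
python3 -m crank '[3.1,-3.1,-0.6,0,0,-0.04,0, 3.2,-3,-0.6,0,0,-0.04,0, 3.4,-2.8,-0.6,0,0,-0.04,0, 3.5,-2.7,-0.6,0,0,-0.04,0, 3.6,-2.5,-0.6,0,0,-0.04,0, 3.7,-2.4,-0.6,0,0,-0.04,0, 3.8,-2.2,-0.6,0,0,-0.04,0, 3.9,-2,-0.6,0,0,-0.04,0, 4,-1.9,-0.6,0,0,-0.04,0, 4.1,-1.7,-0.6,0,0,-0.04,0]'
python3 -m crank '[4.1,-1.5,-0.6,0,0,-0.05,0, 4.2,-1.3,-0.6,0,0,-0.05,0, 4.2,-1.2,-0.6,0,0,-0.05,0, 4.3,-1,-0.6,0,0,-0.05,0, 4.3,-0.8,-0.6,0,0,-0.05,0, 4.4,-0.6,-0.6,0,0,-0.05,0, 4.4,-0.4,-0.6,0,0,-0.05,0, 4.4,-0.2,-0.6,0,0,-0.05,0, 0,0,0,0,0,0,0, 0,0,0,0,0,0,0]'
python3 - <<'E'
from h import *
plan([])
c=cam('wrist');cv2.imwrite('pics/w0.png',c['frame']);np.savez('pics/w0.npz',eye=c['eye'],M=c['M'],mtx=c['mtx'])
q=[.5919,.0632,-.2945]
for t in ['hook_post','wing','pad_top']: print(t,search_frame('wrist',t)[:2])
E
```

```text
t: 2.15
eef_pos: [0.4133, -0.2538, 0.3109]
tool_rot: [2.945, 1.091, 0.001]
contact_force: [1.1, -0.5, 0.0]
grip_width: 0.0853
finger_force: 0.0
t: 3.15
eef_pos: [0.5773, 0.0565, 0.358]
tool_rot: [-2.67, -1.655, 0.0]
contact_force: [-0.2, -1.0, 0.7]
grip_width: 0.0854
finger_force: 0.0
now [0.5773 0.0565 0.358 ] yawy -26.4 tilt [-0.  0. -1.] q [ 0.09  0.38 -0.41  1.51  0.15  1.29 -0.79] F [-0.2 -1.   0.7] w 0.0854094513947167 t 3.15
hook_post [{'at': [255.6, 67.2], 'conf': 0.94}]
wing [{'at': [341.9, 284.5], 'conf': 0.67}]
pad_top [{'at': [332.0, 216.3], 'conf': 0.97}]
```

View pics/w0.png

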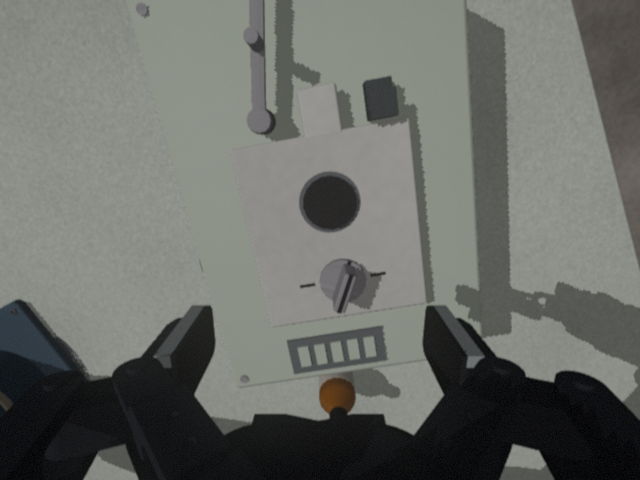

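The wrist picture shows the pad at (330,201), pivot at (260,120) and post top at (252,36). The wing slot runs (351,265) to (342,308), the index lines are at (307,286) and (378,274), and the cover corners are at (233,149), (409,123), (427,303) and (275,326).

```bash
python3 - <<'E'
from h import *
from scipy.optimize import least_squares
np.set_printoptions(precision=4,suppress=True)
z=np.load('pics/w0.npz');w=dict(z)
t=cam('top');s=cam('scene')
T=lambda u,v:(u/2.4+120-.3,v/2.4+100-.3); S=lambda u,v:(u/2+180-.25,v/2+150-.25)
pad=(0,0,.143);pv=(-.05,.085,.142);i1=(-.04,-.082,.138);i2=(.04,-.082,.138)
cc=[(-.085,.065,.138),(.085,.065,.138),(.085,-.125,.138),(-.085,-.125,.138)]
W=lambda q,m:np.array([q[0]+np.cos(q[2])*m[0]-np.sin(q[2])*m[1],q[1]+np.sin(q[2])*m[0]+np.cos(q[2])*m[1],m[2]])
o=dict(wrist=[(w,p,m) for p,m in [((330,201),pad),((260,120),pv)]+list(zip([(233,149),(409,123),(427,303),(275,326)],cc))],
 top=[(t,T(*p),m) for p,m in [((441,245),pad),((333,268),pv)]+list(zip([(346,313),(405,144),(608,198),(548,375)],cc))],
 scene=[(s,S(*p),m) for p,m in [((236,223),pad),((304,272),pv)]+list(zip([(325,250),(187,297),(137,157),(266,122)],cc))])
def fit(ob):
    r=least_squares(lambda q:np.concatenate([proj(c,W(q,m))-p for c,p,m in ob]),[.58,.04,-.26],loss='soft_l1');return r.x,np.abs(r.fun).max(),np.abs(r.fun).mean()
for k in o: print(k,fit(o[k]))
q=fit(sum(o.values(),[]))[0];print('all',q)
for n,m in dict(pad=pad,wing=(0,-.082,.164),pivot=(-.05,.085,.166)).items(): print(n,W(q,m))
P=W(q,pv)
a=at_z(w,(252,36),.176);d=a-P;print('post wrist',a,np.hypot(*d[:2]),np.arctan2(d[1],d[0])-q[2])
a=at_z(w,(351,265),.174);b=at_z(w,(342,308),.174);print('wing',a,b,(a+b)/2,np.linalg.norm(a-b),np.arctan2(*(a-b)[1::-1])-q[2])
a=at_z(w,(307,286),.138);b=at_z(w,(378,274),.138);print('index yaw',(a+b)/2,np.arctan2(*(b-a)[1::-1]))
E
```

```text
wrist (array([ 0.5934,  0.0636, -0.2889]), np.float64(7.34937648007903), np.float64(2.004744201848176))
top (array([ 0.592 ,  0.0611, -0.2841]), np.float64(2.259840376819483), np.float64(0.7945772151543716))
scene (array([ 0.5936,  0.0642, -0.2828]), np.float64(2.8784679740377044), np.float64(1.048427929482152))
all [ 0.5932  0.0633 -0.2871]
pad [0.5932 0.0633 0.143 ]
wing [ 0.57   -0.0153  0.164 ]
pivot [0.5693 0.159  0.166 ]
post wrist [0.5976 0.2107 0.176 ] 0.05896561506461503 1.3578292871068465
wing [0.5868 0.0087 0.174 ] [ 0.5608 -0.0269  0.174 ] [ 0.5738 -0.0091  0.174 ] 0.044089827247479146 1.227613891583557
index yaw [ 0.569  -0.0157  0.138 ] -0.2805042933555242
```

```bash
python3 - <<'E'
from h import *
plan([(.5976,.2107,.25,-28.4,6),(.5976,.2107,.17,-28.4,3)])
E
```

```text
now [0.577  0.0543 0.3584] yawy -26.6 tilt [ 0. -0. -1.] q [ 0.1   0.37 -0.41  1.51  0.15  1.29 -0.79] F [ 0.  -0.1 -0.3] w 0.08538848814345196 t 3.45
[2.48, -0.86, 1.81] rz 0.005
[2.48, -0.87, 1.81] rz 0.005
[2.47, -0.89, 1.81] rz 0.005
[2.47, -0.9, 1.81] rz 0.005
[2.47, -0.91, 1.81] rz 0.005
[2.46, -0.92, 1.81] rz 0.005
[0.0, 0.0, 2.67] rz -0.0
[0.0, 0.0, 2.67] rz -0.0
[0.0, 0.0, 2.67] rz -0.0
```

```bash
python3 -m crank '[2.5,-0.9,1.8,0,0,0.03,150, 2.5,-0.9,1.8,0,0,0,150, 2.5,-0.9,1.8,0,0,0,150, 2.5,-0.9,1.8,0,0,0,150, 2.5,-0.9,1.8,0,0,0,150, 2.3,-0.9,1.8,0,0,0,150, 0,0,0,0,0,0,150, 0,0,0,0,0,0,150]'
python3 - <<'E'
from h import *
plan([(.5976,.2107,.17,-28.4,3)])
c=cam('wrist');cv2.imwrite('pics/w1.png',c['frame'])
d=search_frame('wrist','hook_post')[:2];print(d)
for x in d: print(at_z(c,x['at'],.166),at_z(c,x['at'],.176))
print(proj(c,(.5976,.2107,.176)))
E
```

```text
t: 4.25
eef_pos: [0.5987, 0.2112, 0.25]
tool_rot: [2.696, 1.612, -0.002]
contact_force: [-0.3, -0.3, -0.1]
grip_width: 0.035
finger_force: 0.0
now [0.5987 0.2112 0.25  ] yawy -28.2 tilt [-0.001 -0.001 -1.   ] q [-0.17  0.54 -0.4   1.54  0.23  1.11 -1.11] F [-0.3 -0.3 -0.1] w 0.034993006180817694 t 4.25
[-0.03, -0.03, 2.67] rz 0.001
[-0.03, -0.03, 2.67] rz 0.001
[-0.03, -0.03, 2.67] rz 0.001
[{'at': [315.9, 253.7], 'conf': 0.69}, {'at': [147.2, 70.0], 'conf': 0.3}]
[0.59991937 0.21672157 0.166     ] [0.60156307 0.21961088 0.176     ]
[0.56999071 0.34880263 0.166     ] [0.57308187 0.34530402 0.176     ]
[317.16745714 269.36448506]
```

View pics/w1.png

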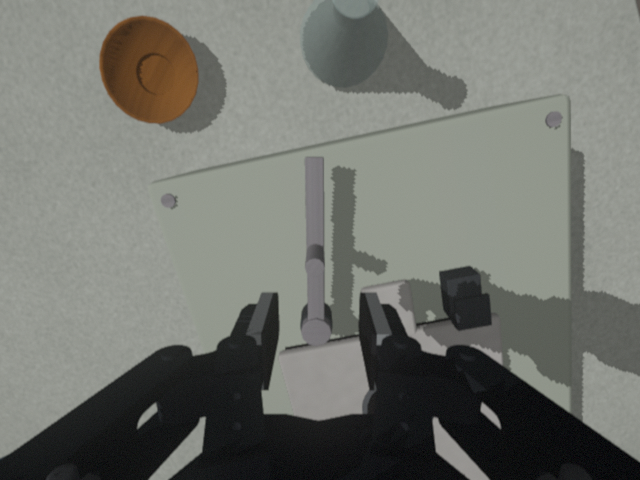

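The view confirms the post centred between the jaws, its top at about (315,267), with the bar square to the closing line. I'll descend.

```bash
python3 -m crank '[0,0,2.7,0,0,0,150, 0,0,2.7,0,0,0,150, 0,0,2.5,0,0,0,150, 0,0,0,0,0,0,195, 0,0,0,0,0,0,195, 0,0,0,0,0,0,195]'
python3 - <<'E'
from h import *
P=np.array([.5693,.159]);L=[]
for a in np.linspace(61.6,-16.3,14)[1:]:
    r=np.radians(a); L.append((*(P+.06*np.array([np.cos(r),np.sin(r)])),.1705,a-90,1))
L.append((*(np.array(L[-1][:2])+.004*np.array([np.cos(np.radians(-106.3)),np.sin(np.radians(-106.3))])),.1705,-106.3,1))
plan(L)
E
```

```text
t: 4.95
eef_pos: [0.5999, 0.2116, 0.1733]
tool_rot: [2.697, 1.611, 0.004]
contact_force: [-0.3, -0.4, 0.3]
grip_width: 0.0201
finger_force: 0.0
now [0.5999 0.2116 0.1733] yawy -28.3 tilt [ 0.003  0.001 -1.   ] q [-0.18  0.61 -0.38  1.64  0.27  0.95 -1.15] F [-0.3 -0.4  0.3] w 0.020096208094940043 t 4.95
[-0.11, 0.43, 0.28] rz 0.106
[-0.03, 0.63, -0.0] rz 0.105
[-0.03, 0.63, -0.0] rz 0.105
[-0.03, 0.63, -0.0] rz 0.105
[-0.03, 0.63, -0.0] rz 0.105
[-0.03, 0.63, -0.0] rz 0.105
[-0.03, 0.63, -0.0] rz 0.105
[-0.03, 0.63, -0.0] rz 0.105
[-0.03, 0.63, -0.0] rz 0.105
[-0.03, 0.63, -0.0] rz 0.105
[-0.03, 0.63, -0.0] rz 0.105
[-0.03, 0.63, -0.0] rz 0.105
[-0.03, 0.63, -0.0] rz 0.105
[-0.0, 0.4, -0.0] rz -0.0
```

```bash
python3 -m crank '[-0.1,0.5,0.2,0,0,0.105,195, -0.03,0.63,0,0,0,0.105,195, -0.03,0.63,0,0,0,0.105,195, -0.03,0.63,0,0,0,0.105,195, -0.03,0.63,0,0,0,0.105,195, -0.03,0.63,0,0,0,0.105,195, -0.03,0.63,0,0,0,0.105,195]'
python3 -m crank '[-0.03,0.63,0,0,0,0.105,195, -0.03,0.63,0,0,0,0.105,195, -0.03,0.63,0,0,0,0.105,195, -0.03,0.63,0,0,0,0.105,195, -0.03,0.63,0,0,0,0.105,195, 0,0,0,0,0,0,195, 0,0,0,0,0,0,195]'
python3 - <<'E'
from h import *
P=np.array([.5693,.159]); r=np.radians(-16.3);u=np.array([np.cos(r),np.sin(r)]);v=np.array([np.sin(r),-np.cos(r)])
plan([(*(P+.06*u),.1705,-106.3,1),(*(P+.06*u+.004*v),.1705,-106.3,1)])
c=cam('wrist');cv2.imwrite('pics/w2.png',c['frame'])
E
```

```text
t: 5.65
eef_pos: [0.6264, 0.1794, 0.1711]
tool_rot: [-3.096, -0.529, -0.004]
contact_force: [-0.6, 0.2, -0.5]
grip_width: 0.0203
finger_force: 0.4
t: 6.35
eef_pos: [0.6289, 0.1483, 0.1705]
tool_rot: [-3.128, 0.281, -0.003]
contact_force: [-0.6, -0.1, 0.5]
grip_width: 0.0201
finger_force: 0.0
now [0.6289 0.1483 0.1705] yawy -100.3 tilt [ 0.002  0.001 -1.   ] q [-0.28  0.6  -0.03  1.62  0.02  0.92 -2.08] F [-0.6 -0.1  0.5] w 0.020063615699881857 t 6.35
[-0.09, 0.64, 0.0] rz 0.105
[-0.0, 0.4, -0.0] rz -0.0
```

View pics/w2.png

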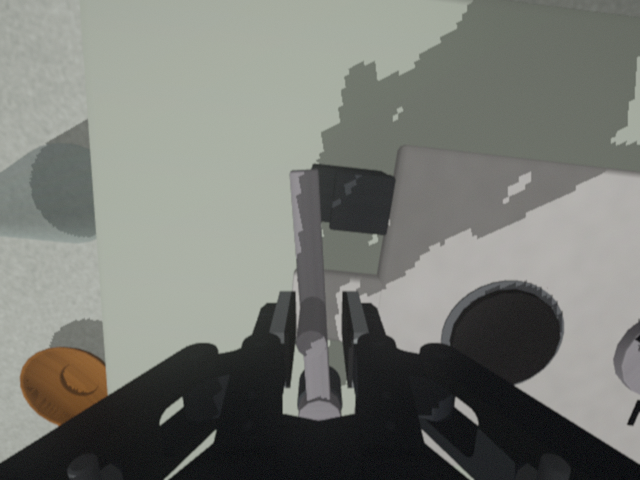

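The bar's tip is at the catch mouth (305,175), not yet home. I'll keep pushing until the stop.

```bash
python3 -m crank '[-0.1,0.6,0,0,0,0.105,195, 0,0.4,0,0,0,0,195, 0,0.2,0,0,0,0,195, 0,0,0,0,0,0,195, 0,0,0,0,0,0,195]'
python3 -m crank '[0,0.3,0,0,0,0,195, 0,0,0,0,0,0,195, 0,0,0,0,0,0,195, 0,0,0,0,0,0,195]'
```

```text
t: 6.9
eef_pos: [0.6252, 0.1376, 0.1697]
tool_rot: [-3.108, 0.444, -0.002]
contact_force: [3.1, 5.0, 0.6]
grip_width: 0.0201
finger_force: 2.5
t: 7.3
eef_pos: [0.6251, 0.1373, 0.1698]
tool_rot: [-3.105, 0.442, -0.004]
contact_force: [5.9, 11.0, -3.0]
grip_width: 0.0202
finger_force: 6.2
```

```bash
python3 -m crank '[0,-0.7,0,0,0,0,195, 0,0,-3,0,0,0,195, 0,0,-3,0,0,0,195, 0,0,-3,0,0,0,150, 0,0,0,0,0,0,150]'
python3 - <<'E'
from h import *
plan([(.57,-.0153,.26,-41,9)])
E
```

```text
t: 7.8
eef_pos: [0.6272, 0.1399, 0.2635]
tool_rot: [-3.108, 0.449, -0.009]
contact_force: [0.9, 0.2, -1.3]
grip_width: 0.0353
finger_force: 0.0
now [0.6272 0.1399 0.2635] yawy -106.4 tilt [ 0.006  0.001 -1.   ] q [-0.29  0.51  0.    1.52  0.    1.11 -2.15] F [ 0.9  0.2 -1.3] w 0.03527001274775006 t 7.8
[-0.12, 1.83, 0.04] rz -0.127
[-0.35, 1.8, 0.04] rz -0.127
[-0.58, 1.74, 0.04] rz -0.127
[-0.79, 1.66, 0.04] rz -0.127
[-1.0, 1.54, 0.04] rz -0.127
[-1.19, 1.4, 0.04] rz -0.127
[-1.35, 1.24, 0.04] rz -0.127
[-1.5, 1.06, 0.04] rz -0.127
[-1.62, 0.86, 0.04] rz -0.127
```

```bash
python3 -m crank '[-0.1,1.8,0,0,0,-0.125,150, -0.4,1.8,0,0,0,-0.125,150, -0.6,1.7,0,0,0,-0.125,150, -0.8,1.7,0,0,0,-0.125,150, -1,1.5,0,0,0,-0.125,150, -1.2,1.4,0,0,0,-0.125,150, -1.4,1.2,0,0,0,-0.125,150, -1.5,1.1,0,0,0,-0.125,150, -1.6,0.9,0.2,0,0,-0.125,150, 0,0,0,0,0,0,150]'
python3 - <<'E'
from h import *
plan([(.57,-.0153,.163,-41,4)])
c=cam('wrist');cv2.imwrite('pics/w3.png',c['frame']);np.savez('pics/w3.npz',eye=c['eye'],M=c['M'],mtx=c['mtx'])
t=cam('top');cv2.imwrite('pics/t3.png',t['frame']);print(proj(c,(.57,-.0153,.174)))
E
```

```text
t: 8.8
eef_pos: [0.5652, -0.0175, 0.2564]
tool_rot: [2.869, 1.277, -0.005]
contact_force: [-0.3, -0.5, 0.0]
grip_width: 0.0353
finger_force: 0.0
now [ 0.5652 -0.0175  0.2564] yawy -42.0 tilt [-0.003 -0.002 -1.   ] q [ 0.13  0.42 -0.27  1.72  0.13  1.03 -0.92] F [-0.3 -0.5  0. ] w 0.03533357405628517 t 8.8
[0.12, 0.05, 2.33] rz -0.004
[0.12, 0.05, 2.33] rz -0.004
[0.12, 0.05, 2.33] rz -0.004
[0.12, 0.05, 2.33] rz -0.004
[322.11118837 255.05589035]
```

View pics/w3.png

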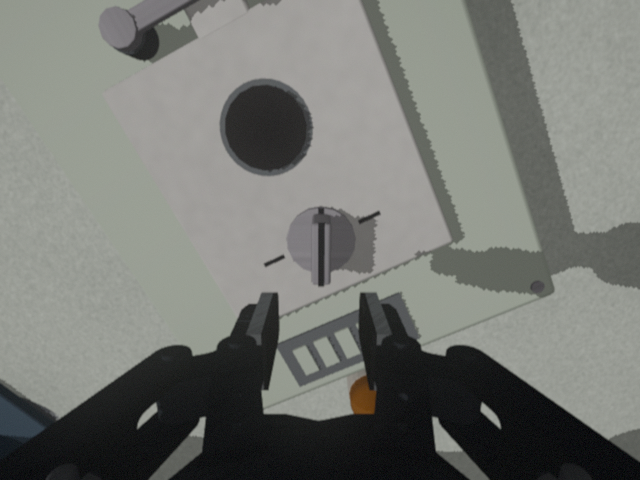

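The slot runs (321,209)–(321,286), exactly along tool x, so the wing stands about 64° (1.12 rad) from the index lines. The hook bar now points into the catch.

```bash
python3 - <<'E'
from h import *
w=dict(np.load('pics/w3.npz'))
a=at_z(w,(321,209),.174);b=at_z(w,(321,286),.174);m=(a+b)/2;print(a,b,m,np.linalg.norm(a-b),np.degrees(np.arctan2(*(a-b)[1::-1])))
i,j=at_z(w,(265,265),.138),at_z(w,(380,213),.138);print((i+j)/2,np.degrees(np.arctan2(*(j-i)[1::-1])))
a=at_z(w,(120,27),.143);print('pivot',a,'pad',at_z(w,(266,127),.143))
plan([(.571,-.0145,.163,-42,4)])
E
```

```text
[0.5884532  0.00626165 0.174     ] [ 0.55589292 -0.03000251  0.174     ] [ 0.57217306 -0.01187043  0.174     ] 0.048736651144508675 48.08047307611651
[ 0.56930659 -0.01564047  0.138     ] -16.789753299642502
pivot [0.56934125 0.16027526 0.143     ] pad [0.59372142 0.06361634 0.143     ]
now [ 0.5663 -0.0142  0.2569] yawy -42.2 tilt [-0.001 -0.    -1.   ] q [ 0.13  0.42 -0.27  1.71  0.13  1.03 -0.92] F [ 0.1 -0.8 -0.9] w 0.03539706998538139 t 8.9
[0.07, 0.09, 2.35] rz -0.001
[0.07, 0.09, 2.35] rz -0.001
[0.07, 0.09, 2.35] rz -0.001
[0.07, 0.09, 2.35] rz -0.001
```

```bash
python3 -m crank '[0.1,0.1,2.3,0,0,0,150, 0.1,0.1,2.3,0,0,0,150, 0.1,0,2.3,0,0,0,150, 0,0,2.1,0,0,0,150, 0,0,0,0,0,0,150]'
python3 -m crank '[0,0,0,0,0,0,255, 0,0,0,0,0,0,255, 0,0,0,0,0,0,255, 0,0,0,0,0,0,255, 0,0,0,0,0,0,255]'
python3 -c "from h import *
plan([])"
```

```text
t: 9.4
eef_pos: [0.5687, -0.0118, 0.1647]
tool_rot: [-2.868, -1.277, 0.007]
contact_force: [0.3, 0.7, -0.6]
grip_width: 0.0352
finger_force: 0.0
t: 9.9
eef_pos: [0.5712, -0.0126, 0.1683]
tool_rot: [2.869, 1.278, 0.004]
contact_force: [3.4, 1.1, 2.1]
grip_width: 0.011
finger_force: 61.0
now [ 0.5712 -0.0126  0.1683] yawy -42.0 tilt [ 0.003  0.    -1.   ] q [ 0.11  0.51 -0.26  1.82  0.17  0.83 -0.96] F [3.4 1.1 2.1] w 0.010988437567879069 t 9.9
```

```bash
python3 -m crank '[0,0,0,0,0,0.1,255, 0,0,0,0,0,0.1,255, 0,0,0,0,0,0.1,255, 0,0,0,0,0,0.1,255, 0,0,0,0,0,0.1,255, 0,0,0,0,0,0.1,255]'
python3 -m crank '[0,0,0,0,0,0.1,255, 0,0,0,0,0,0.1,255, 0,0,0,0,0,0.1,255, 0,0,0,0,0,0.1,255, 0,0,0,0,0,0.1,255, 0,0,0,0,0,0.03,255, 0,0,0,0,0,0,255, 0,0,0,0,0,0,255, 0,0,0,0,0,0,255]'
python3 -c "from h import *
plan([])"
```

```text
t: 10.5
eef_pos: [0.5723, -0.0144, 0.1684]
tool_rot: [3.119, 0.364, 0.007]
contact_force: [7.3, -4.5, 0.1]
grip_width: 0.0105
finger_force: 60.9
t: 11.4
eef_pos: [0.5723, -0.0162, 0.1684]
tool_rot: [3.105, -0.461, 0.008]
contact_force: [8.2, -9.6, 0.0]
grip_width: 0.0106
finger_force: 60.9
now [ 0.5723 -0.0162  0.1684] yawy -106.9 tilt [ 0.005 -0.003 -1.   ] q [-0.1   0.51  0.07  1.83 -0.04  0.8  -1.88] F [ 8.2 -9.6  0. ] w 0.010604368910044428 t 11.4
```

```bash
python3 -m crank '[0,0,0,0,0,0,170, 0,0,0,0,0,0,160, 0,0,0,0,0,0,150, 0,0,-2.5,0,0,0,150, 0,0,-3,0,0,0,150, 0,0,-3,0,0,0,150, 0,0,0,0,0,0,150, 0,0,0,0,0,0,150]'
python3 - <<'E'
from h import *
plan([(.5932,.0633,.22,-106.9,4)])
c=cam('wrist');f=c['frame'];cv2.imwrite('pics/w4.png',f);np.savez('pics/w4.npz',eye=c['eye'],M=c['M'],mtx=c['mtx'])
E
```

```text
t: 12.2
eef_pos: [0.5701, -0.0127, 0.2527]
tool_rot: [-3.108, 0.457, -0.001]
contact_force: [0.1, 0.3, -0.4]
grip_width: 0.0351
finger_force: 0.0
now [ 0.5701 -0.0127  0.2527] yawy -106.7 tilt [ 0.001  0.    -1.   ] q [-0.11  0.42  0.07  1.72 -0.04  1.   -1.89] F [ 0.1  0.3 -0.4] w 0.03505901799636372 t 12.2
[0.01, -1.99, 0.82] rz 0.001
[0.01, -1.99, 0.82] rz 0.001
[0.0, -1.99, 0.82] rz 0.001
[0.0, -1.99, 0.82] rz 0.001
```

View pics/w4.png

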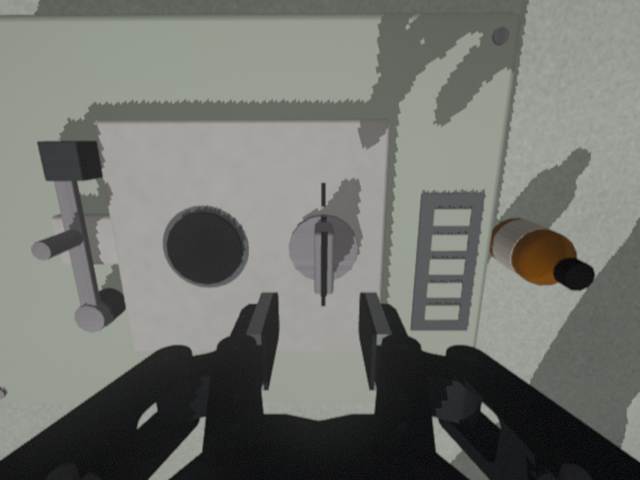

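The slot lies on the index lines (all at column ≈323). The bar runs from (90,315) into the catch at (65,180). I'll check both angles numerically, then go to the pad.

```bash
python3 - <<'E'
from h import *
w=dict(np.load('pics/w4.npz'))
g=lambda p,q,z,z2=None:np.degrees(np.arctan2(*(at_z(w,q,z)-at_z(w,p,z))[1::-1]))
print('bar',g((91,300),(65,183),.146),'slot',g((323,295),(323,220),.174),'index',g((323.5,302),(323,186),.138),'pad',at_z(w,(206,246),.143))
E
python3 -m crank '[0,-2,0,0,0,0,255, 0,-2,0,0,0,0,255, 0,-2,0.8,0,0,0,255, 0,-2,0.8,0,0,0,255, 0,0,1.5,0,0,0,255, 0,0,0,0,0,0,255, 0,0,0,0,0,0,255, 0,0,0,0,0,0,255]'
```

```text
bar -15.619922583919768 slot -16.519612014654804 index -16.271517757014696 pad [0.5944833  0.06066254 0.143     ]
t: 13.05
eef_pos: [0.5932, 0.063, 0.2215]
tool_rot: [3.108, -0.459, 0.0]
contact_force: [-0.8, 0.6, 0.2]
grip_width: -0.0004
finger_force: 0.0
```

```bash
python3 -m crank '[0,0,1.5,0,0,0,255, 0,0,1.5,0,0,0,255, 0,0,1.5,0,0,0,255, 0,0,0.8,0,0,0,255, 0,0,0.3,0,0,0,255, 0,0,0.3,0,0,0,255, 0,0,0,0,0,0,255, 0,0,0,0,0,0,255, 0,0,0,0,0,0,255]'
```

```text
t: 13.95
eef_pos: [0.5934, 0.0636, 0.1628]
tool_rot: [-3.108, 0.457, -0.001]
contact_force: [-0.3, 0.9, -0.1]
grip_width: 0.0
finger_force: 0.0
```

```bash
for i in 1 2 3 4; do python3 -m crank '[0,0,0.2,0,0,0,255, 0,0,0.1,0,0,0,255, 0,0,0,0,0,0,255, 0,0,0,0,0,0,255]' | egrep 'pos|force'; done
```

```text
eef_pos: [0.5936, 0.0637, 0.1596]
contact_force: [0.3, -0.7, 3.9]
finger_force: 2.2
eef_pos: [0.5936, 0.0637, 0.1568]
contact_force: [-0.7, -1.0, 6.6]
finger_force: 3.5
eef_pos: [0.5936, 0.0637, 0.1541]
contact_force: [-0.9, 0.2, 9.9]
finger_force: 5.1
eef_pos: [0.5936, 0.0637, 0.1539]
contact_force: [-9.8, -0.7, 37.9]
finger_force: 19.0
```

```bash
python3 -m crank '[0,0,-0.15,0,0,0,255, 0,0,0,0,0,0,255, 0,0,0,0,0,0,255, 0,0,0,0,0,0,255]' | egrep 'pos|force'; python3 -m crank '[0,0,0,0,0,0,255, 0,0,0,0,0,0,255, 0,0,0,0,0,0,255, 0,0,0,0,0,0,255, 0,0,0,0,0,0,255]' | egrep 'pos|force'
```

```text
eef_pos: [0.5936, 0.0637, 0.154]
contact_force: [-5.2, -0.5, 24.3]
finger_force: 12.1
eef_pos: [0.5936, 0.0637, 0.154]
contact_force: [-6.1, -0.9, 24.4]
finger_force: 12.1
```

Steady at 24 N, at the hard stop (tips at 135 mm, which is flush). Handing in.

```bash
python3 -c "
from bench import order
print(order.hand_in())"
```

```text
the job is handed in; nothing more can be done
None
```

The job is handed in, with no verdict returned: the hook is home in its catch, the fastener slot is within about 1° of the index lines, and the cover is held flush by its pad at about 24 N; the arm kept clear of the bottle, flask and bowl.

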